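# Shut the milk-bottle caddy and drop its latch bar

## Robot

A 6-joint arm with a two-finger parallel gripper is mounted at the origin on the work surface. World frame = base frame: x ahead of the robot, y to its left, z up, the work surface at z = 0. Lengths are in m, angles in rad, forces in N, time in s.
With the tool pointing down it reaches from about 0.225 to 0.875 m from the base axis. Payload 3.4 kg.
Tool frame: the origin (TCP) lies midway between the tips of the shut fingers; the grasp point (between the pads) lies 19 mm behind it; z points along the fingers, y is the line along which they close (so a half turn about z gives the same grasp; the last joint's range is limited). The gripper opens to 85 mm and grips with 20 to 120 N. Pads are 22 mm wide; open, the fingers measure 114 mm over their backs; the gripper's body (76 mm by 85 mm) begins 54 mm behind the grasp point. The pads swing forward as they close: fully open they stand 13 mm farther back than shut.
Start: joints at [1.178, 0.276, 1.505, -0, 1.361, -0.121], TCP at [0.154, 0.554, 0.231] pointing down, gripper open.
Joint ranges: [-2.89, 2.89], [-0.75, 2.08], [0.22, 2.7], [-1.18, 4.32], [0.11, 2.71], [-2.7, 2.7]. Speed limits (rad/s): [2.57, 2.57, 3.14, 3.14, 3.14, 3.14].

## Interface

Orientations are given as a unit quaternion [w, x, y, z].
In Python, from rig import * gives the robot as it stands.
- The arm moves only by the tool apply_moves, never from a script. Its argument "steps" is one flat list of numbers, 4 for each row, row after row: the shift along the world's x, y, z in cm, then the turn about the world's z in degrees. A call has 1 to 8 rows; each row is the pose to reach, as a shift and turn from the pose commanded when the call began; what a row does not reach only later rows make up. A row lasts 1/12 s, in which the tool goes at most 41.7 mm and 7.16 degrees, less where a joint would pass 70% of its speed; a pose out of reach is approached as far as the arm can. A call with a gripper value outside its range is refused whole. "jaw" is the closure in counts, from 0 (fully open) to 255 (shut), set as the call begins (left out, the last holds). The fingers move at their own pace and stop on an object; "newtons" is the grip in N (left out, the last holds). Time passes only in rows, so rows that repeat a pose let the fingers close. It gives the time, the measured TCP pose, the force, the opening and the grip force at its end, in the units of the state.
- get_state(): the state, without advancing time (a new reading comes with each control period).
- get_image(name): name is "side" or "top"; returns the picture (384x512x3 uint8, red, green, blue); there is no depth.
- calibration(name): a dict with "fx", "fy", "cx", "cy" (pixels), "k1" (the pictures are not rectified: a ray, as slopes to the right and down, at radius r is drawn at 1 + k1 r^2 times it, then the intrinsics apply), "xyz" and "rotation" of the camera in the world. Camera axes: x right, y up, looking along -z (the intrinsics and any distortion apply to the point x, -y, -z); pixel columns grow to the right and rows downward; lengths in m; the calibration is good to about 2 mm. A picture is of the moment at which its call begins. calibration takes no time and is no camera call.
- sign_off(): hands the job in; it is judged then, once.
The state is a dict: "clock": time; "qpos": joint angles; "qd": joint speeds; "effort": joint torques, N m; "position": TCP position; "ee_rot": TCP orientation; "contact_force": force on the tool from outside, world axes, zero at the start; "moment": the same for the moment, N m; "width": finger opening in m; "gripper_force": force on a finger pad.
Only numpy, scipy, OpenCV 4.12 (cv2) and the standard library are available. Lean on these libraries where they do the work, as an engineer would, in place of code of your own. Each camera call takes 0.05 s, during which the arm holds its last target. There are 200 camera calls.

## Task

The empty is in the milk-bottle caddy, ready for the doorstep: lift the caddy gate's latch bar by its tab, swing the gate shut with the bar held up over the catch, and let the bar drop back behind the lip so that the gate stays shut by itself. Push the gate home gently, feeling for its sprung buffer rather than ramming it, and leave the bottle and the other things on the worktop alone.

Things in the scene. Friction and masses are not known exactly. Their poses are not given: they have to be found in the camera images.
- caddy: Open-topped slatted wooden milk-bottle crate, 180 mm deep, 250 mm wide, fixed on the worktop, gated side towards the robot. Origin: centre of its underside at worktop height; x points into it from the gate (the direction in which the gate closes), y along the shut gate towards the hinge.
- gate_hinge (a point): On the gate's vertical hinge line, 150 mm above the worktop, level with the gate's top edge. The wooden gate hangs at the caddy's left end seen from the robot, opens towards the robot, is 14 mm thick (middle plane through the hinge line) and reaches 205 mm from it. Axes turn with the gate: -y from the hinge along the gate to its free end, +x its normal into the caddy, z up.
- gate (a joint): Gate angle in rad: 0 is square across the caddy's front, positive is open towards the robot (clockwise seen from above). Starts ajar, 0.35 to 0.8. Latched it stands between about -0.055 and +0.055, depending on where the catch is screwed. Light hinge friction (about 0.2 N at the tab); it stays where it is left.
- gate_panel: The wooden gate, which carries the latch bar; origin on the hinge line at worktop height, axes as gate_hinge.
- bar (a joint): Lift angle of the latch bar in rad: 0 is level, resting on its pin by gravity; positive lifts its free end (up to 0.7). It weighs about 250 g; lifting takes about 2 to 3 N at the tab. Let go, it falls level by itself. Lying on top of the catch's lip it reads about 0.09.
- bar_pivot (a point): Pivot bolt of the steel latch bar, on the gate's robot side, 60 mm from the hinge line, 135 mm above the worktop, at the bar's middle. The bar is 12 mm thick, 14 mm high (underside 128 mm above the worktop when level), its middle plane 19 mm in front of the gate's; it ends 190 mm beyond the pivot, past the gate's free edge. Axes as the gate's.
- tab (a point): Grip point on the bar's thumb tab, 150 mm from the hinge line, 90 mm beyond the pivot and 45 mm above it (180 mm above the worktop, bar level), in the bar's middle plane. The tab is an upright steel plate 12 mm thick across the gate, 22 mm wide along it; this point is 24 mm below its top and 38 mm above the bar's upper side. It turns with the bar.
- catch: Steel catch plate, fixed to the caddy at the gate's free end; axes as the caddy's. Origin: nominal rear face of the lip, 225 mm from the hinge, 108 mm above the worktop. The lip is an slippery nylon block 20 mm thick, 24 mm wide, square top 142 mm above the worktop, an open pocket for the bar behind it. Screwed through slots, lip and buffer together sit up to 11 mm further in or out: find by feel.
- buffer_nominal (a point): Nominal tip (same 11 mm unknown) of the catch's spring pin, which meets the gate's back 195 mm from the hinge. Pushing at the tab meets it at 1 N; at about 5 N (4 mm of travel) the raised bar is just clear behind the lip; about 8 N (7 mm) is its hard stop. Let go, it presses the dropped bar against the lip. At most 12 N may act between gate or bar and lip or buffer (15 N at the tab).
- bottle: Empty glass milk bottle standing in the caddy at the hinge end, 74 mm diameter, 200 mm tall, neck 36 mm; its top is 208 mm above the worktop. Origin at the centre of its underside. Leave alone.
- mug: White ceramic mug, 82 mm diameter, 92 mm tall, beside the caddy at the catch end. Origin at the centre of its underside. Leave alone.
- canister: White plastic sugar canister with lid, 112 mm diameter, 158 mm tall, beside the caddy at the hinge end. Origin at the centre of its underside. Leave alone.
- kettle: Copper-toned steel kettle, 176 mm diameter, 258 mm tall over its handle, far left on the worktop. Origin at the centre of its underside. Leave alone.
- spoon_rest: Wooden spoon rest 200 x 85 x 16 mm with a spoon on it, on the right of the worktop. Origin at the centre of its underside. Leave alone.
- jam_jar: Jam jar with steel lid, 68 mm diameter, 100 mm tall, left of the robot. Origin at the centre of its underside. Leave alone.

How it is judged:
On the way, in this order (a step that is already met when the one before it is completed fails the run):
1. the latch bar is lifted while the gate is still open (value of joint bar above 0.07 rad and value of joint gate above 0.1 rad), for 0.1 s.
2. the gate is swung to with the bar still up over the catch (value of joint bar above 0.05 rad and value of joint gate below 0.07 rad), for 0.05 s.
At the end, for the whole second after the job is handed in: The gate is shut (gate angle between -0.085 and 0.07 rad) and still, with the latch bar down level behind the lip (bar angle under 0.04 rad); the bottle stands upright in the caddy (value of joint gate between -0.085 and 0.07 rad and value of joint bar below 0.04 rad and velocity of joint gate between -0.05 and 0.05 rad/s and angle between bottle's own z axis and vertical below 0.1 rad); the robot touches nothing.
It fails at once if more than 12 N between the gate or its bar and the catch (lip and buffer) (contact force between gate_panel and catch above 12 N).
It fails at once if the milk bottle is pushed more than 15 mm or tipped (distance of bottle from where it was at the start of the episode above 0.015 m or angle between bottle's own z axis and vertical above 0.2 rad).
It fails at once if a bystander on the worktop is pushed more than 15 mm (distance of any of mug, canister, kettle, spoon_rest, jam_jar from where it was at the start of the episode above 0.015 m).
It also fails if it takes over 67 s, if anything falls off the work surface, if the arm or the gripper's body presses on something with over 40 N, if the wrist force passes 120 N, or if a joint passes its speed limit or range.

## Working session

There is one attempt and no reset: what is moved stays moved. The work goes in short steps, Python scripts to look and compute and a tool call to move; the robot and the scene stay as the last step left them, time stands still between calls to the robot, and variables do not carry over. Pictures are saved under pics/ and viewed, at most 10 in all, crops included, and the job is handed in when it is done.

Besides the shell and the picture viewer there is one more tool, called after ">>>" by a JSON object that holds its "op" and its "data". apply_moves: Moves the arm, as the interface text tells. Its arguments: {"type":"object","properties":{"steps":{"type":"array","items":{"type":"number"}},"jaw":{"type":"number"},"newtons":{"type":"number"}},"required":["steps"]}

```bash
mkdir -p pics; python3 - <<'E'
from rig import *
import cv2
for n in("side","top"):
    im=get_image(n); cv2.imwrite(f"pics/{n}0.png",cv2.cvtColor(im,cv2.COLOR_RGB2BGR)); c=calibration(n); print(n,c)
s=get_state(); print(s)
E
```

```text
side {'fx': 388.51465942272563, 'fy': 388.51465942272563, 'cx': 248.88121880241695, 'cy': 194.327266865762, 'k1': -0.07702088685453955, 'xyz': array([ 0.14334105, -1.10022411,  0.91857572]), 'rotation': array([ 0.86838761,  0.46646834, -0.07281941, -0.15168251])}
top {'fx': 382.0176100640477, 'fy': 382.0176100640477, 'cx': 253.5525387910053, 'cy': 191.0754124772033, 'k1': -0.05046369367511814, 'xyz': array([0.41455949, 0.00512161, 1.29073711]), 'rotation': array([ 0.71020711,  0.03717898, -0.02831418, -0.70243996])}
{'clock': 0.1, 'qpos': array([ 1.17804022e+00,  2.76546548e-01,  1.50597302e+00,  3.07954263e-05,
        1.36072187e+00, -1.21004237e-01]), 'qd': array([ 0.0007621 ,  0.00024167, -0.00448098, -0.00062571,  0.00120871,
        0.00055316]), 'effort': array([ 1.03085131e-03, -4.17699265e+01, -2.46402615e+01, -3.42425055e-04,
        5.65402501e-03, -1.84079695e-06]), 'position': array([0.15416131, 0.55347297, 0.23053114]), 'ee_rot': array([-2.24010551e-04,  1.35461374e-01,  9.90782285e-01, -7.93514035e-04]), 'contact_force': array([ 0.42840067, -0.41813854,  0.14947744]), 'moment': array([ 0.01927594, -0.06553829,  0.0420383 ]), 'gripper_force': 0.0, 'width': 0.08534746816154784}
```

View pics/side0.png

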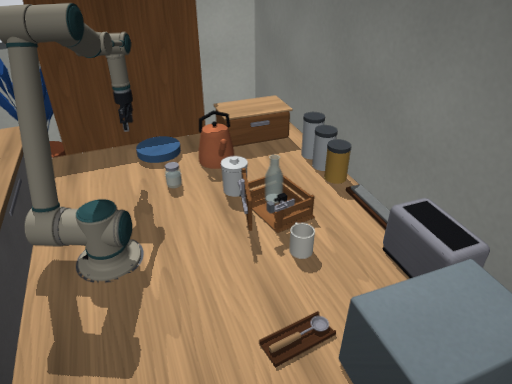

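View pics/top0.png

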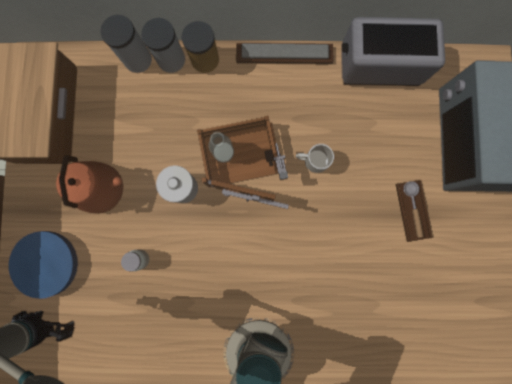

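The side view shows the caddy around (280,200), with the gate ajar at (247,200). In the top view the gate runs from its hinge near (208,183) to the bar end near (288,206), and the catch is near (281,165). I'll enlarge both.

```bash
cat > h.py <<'E'
import numpy as np, cv2
from scipy.spatial.transform import Rotation as R
from rig import *
def ray(n,u,v):
    c=calibration(n); x=(u-c['cx'])/c['fx']; y=(v-c['cy'])/c['fy']
    rd=np.hypot(x,y); r=rd
    for _ in range(20): r=rd/(1+c['k1']*r*r)
    k=r/rd if rd else 1
    q=c['rotation']; d=R.from_quat([q[1],q[2],q[3],q[0]]).apply([x*k,-y*k,-1])
    return np.array(c['xyz']),d
def onz(n,u,v,z):
    o,d=ray(n,u,v); return o+d*(z-o[2])/d[2]
def proj(n,p):
    c=calibration(n);q=c['rotation'];l=R.from_quat([q[1],q[2],q[3],q[0]]).inv().apply(np.array(p)-c['xyz'])
    x=l[0]/-l[2];y=-l[1]/-l[2];k=1+c['k1']*(x*x+y*y)
    return c['cx']+c['fx']*x*k,c['cy']+c['fy']*y*k
E
python3 - <<'E'
import cv2
t=cv2.imread("pics/top0.png")[110:220,190:340]; cv2.imwrite("pics/t1.png",cv2.resize(t,None,fx=5.2,fy=5.2,interpolation=cv2.INTER_CUBIC))
t=cv2.imread("pics/side0.png")[145:245,215:335]; cv2.imwrite("pics/s1.png",cv2.resize(t,None,fx=6,fy=6,interpolation=cv2.INTER_CUBIC))
E
```

```text
(no output)
```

View pics/t1.png

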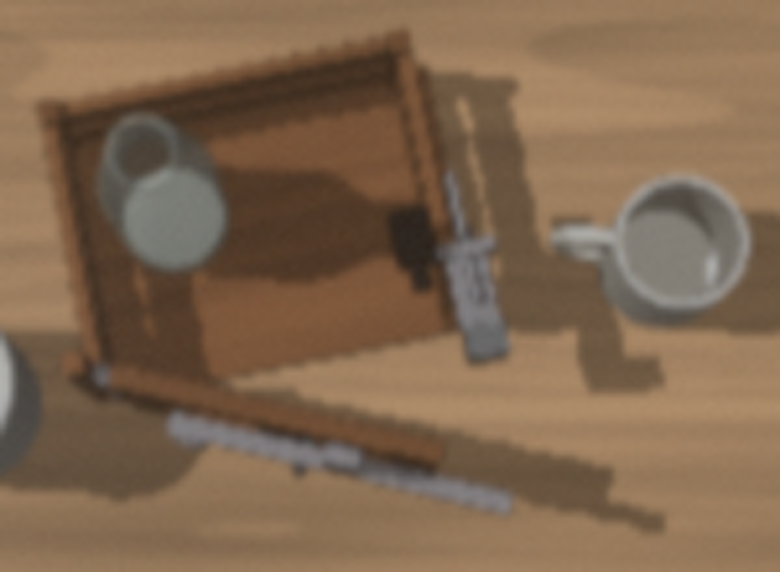

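View pics/s1.png

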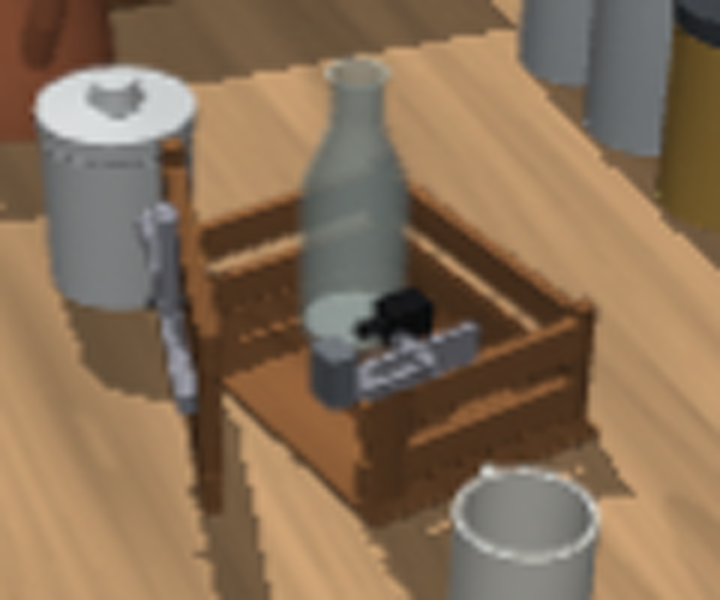

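Caddy crop from the top: hinge pin at about (100,377), gate free-end top at about (442,452), bar end at about (508,501), tab around (330,455) and lip top at about (488,342). Next I'll compute positions and check them against the given sizes.

```bash
python3 - <<'E'
from h import *
P=lambda U,V,z:onz("top",190+(U+.5)/5.2-.5,110+(V+.5)/5.2-.5,z)
h=P(100,377,.15);g=P(442,452,.15);b=P(508,501,.135+.007);b0=P(170,424,.142);l=P(488,342,.142);t=P(330,455,.204)
bl=P(45,105,.12);br=P(405,35,.12);fl=P(80,370,.12)
for n,p in dict(h=h,g=g,b=b,b0=b0,lip=l,t=t,bl=bl,br=br,fl=fl).items(): print(n,p.round(4))
d=lambda a,b:(np.linalg.norm((b-a)[:2]).round(4), np.degrees(np.arctan2(*(b-a)[[0,1]])).round(2)) # dirs
def dd(a,b):
    v=(b-a)[:2]; return np.linalg.norm(v).round(4), np.degrees(np.arctan2(v[1],v[0])).round(2)
print("gate",dd(h,g),"bar",dd(b0,b),"back",dd(br,bl),"left",dd(fl,bl),"hinge-lip",dd(h,l),"h-bar end",dd(h,b))
# side view checks
S=lambda U,V,z:onz("side",215+(U+.5)/6-.5,145+(V+.5)/6-.5,z)
print("side barend",S(188,400,.135),"gate end top",S(202,310,.15),"tabtop",S(160,210,.204),"lip top",S(335,350,.142), "gate hinge top",S(175,145,.15))
E
```

```text
h [0.5462 0.1551 0.15  ]
g [ 0.5048 -0.0431  0.15  ]
b [ 0.4774 -0.0818  0.142 ]
b0 [0.5201 0.1147 0.142 ]
lip [ 0.57   -0.0699  0.142 ]
t [0.4982 0.0206 0.204 ]
bl [0.7146 0.1962 0.12  ]
br [ 0.7594 -0.0206  0.12  ]
fl [0.5538 0.1711 0.12  ]
gate (np.float64(0.2025), np.float64(-101.81)) bar (np.float64(0.2011), np.float64(-102.25)) back (np.float64(0.2214), np.float64(101.69)) left (np.float64(0.1628), np.float64(8.89)) hinge-lip (np.float64(0.2262), np.float64(-83.98)) h-bar end (np.float64(0.2467), np.float64(-106.21))
side barend [ 0.47817361 -0.08086912  0.135     ] gate end top [ 0.5088092  -0.01815302  0.15      ] tabtop [0.49475414 0.01373647 0.204     ] lip top [ 0.57122636 -0.07343395  0.142     ] gate hinge top [0.55656019 0.17242235 0.15      ]
```

>>> {"op": "apply_moves", "data": {"steps": [2.1, -3.3, 1, -5, 4.2, -6.6, 2, -10, 6.3, -9.9, 3, -15, 8.4, -13.2, 3, -20, 10.5, -16.5, 3, -25, 12.6, -19.8, 3, -30, 14.7, -23.1, 3, -36, 17, -27, 3, -42], "jaw": 0, "newtons": 25}}

```text
clock: 0.77
position: [0.3229, 0.2855, 0.2611]
ee_rot: [-0.0, 0.483, 0.875, 0.0]
contact_force: [-0.0, 1.2, -0.0]
width: 0.0855
gripper_force: 0.0
```

>>> {"op": "apply_moves", "data": {"steps": [2.1, -3.3, 0, -5.5, 4.2, -6.6, 0, -11, 6.3, -9.9, 0, -16.5, 8.4, -13.2, 0, -22, 10.5, -16.5, 0, -27.5, 12.6, -19.8, 0, -33, 14.7, -23.1, 0, -39, 17.3, -26.8, 0, -44.4]}}

```text
clock: 1.43
position: [0.4934, 0.0202, 0.2611]
ee_rot: [-0.0, 0.779, 0.627, -0.0]
contact_force: [0.9, 0.4, -0.5]
width: 0.0854
gripper_force: 0.0
```

>>> {"op": "apply_moves", "data": {"steps": [0, 0, 0, 0, 0, 0, 0, 0, 0, 0, 0, 0]}}

```text
clock: 1.68
position: [0.4929, 0.0221, 0.2607]
ee_rot: [-0.001, 0.777, 0.629, -0.001]
contact_force: [0.5, 0.5, 0.1]
width: 0.0854
gripper_force: 0.0
```

>>> {"op": "apply_moves", "data": {"steps": [0.2, -0.3, -1.5, 0, 0.4, -0.6, -3, 0, 0.4, -0.6, -4.5, 0, 0.4, -0.6, -5, 0, 0.4, -0.6, -5, 0]}}

```text
clock: 2.1
position: [0.4957, 0.0174, 0.2101]
ee_rot: [-0.001, 0.776, 0.63, -0.001]
contact_force: [-0.8, 1.6, 0.8]
width: 0.0853
gripper_force: 0.0
```

```bash
python3 - <<'E'
from h import *
s=get_state();print(s['position'],s['contact_force'])
a=cv2.cvtColor(get_image("top"),cv2.COLOR_RGB2BGR)[130:230,200:300];b=cv2.cvtColor(get_image("side"),cv2.COLOR_RGB2BGR)[140:240,200:300]
cv2.imwrite("pics/a2.png",cv2.resize(np.hstack([a,b]),None,fx=4,fy=4,interpolation=cv2.INTER_CUBIC))
p=s['position']
for n in("top","side"): print(n,proj(n,p),proj(n,[.498,.016,.18]))
E
```

```text
[0.49566641 0.01735584 0.21013987] [-0.77224564  1.63601175  0.78470617]
top (np.float64(254.14728444715604), np.float64(197.83350516812988)) (np.float64(254.72958759019636), np.float64(197.8152754220186))
side (np.float64(241.12612146877498), np.float64(177.54538955152972)) (np.float64(242.08771609038376), np.float64(184.85106371539428))
```

View pics/a2.png

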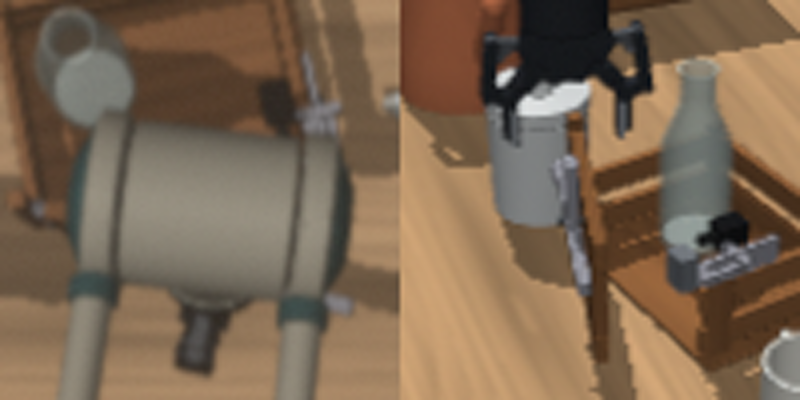

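The tab top, at (567,160) in the composite, sits midway between the two fingers at about 512 and 625, so I'll go down and grip.

>>> {"op": "apply_moves", "data": {"steps": [0.1, -0.1, -1.5, 0, 0.1, -0.1, -3, 0, 0.1, -0.1, -4.2, 0, 0.1, -0.1, -4.8, 0, 0.1, -0.1, -4.8, 0]}}

```text
clock: 2.62
position: [0.498, 0.0153, 0.163]
ee_rot: [-0.0, 0.777, 0.63, -0.0]
contact_force: [-0.5, 0.4, -0.3]
width: 0.0854
gripper_force: 0.0
```

>>> {"op": "apply_moves", "data": {"steps": [0, 0, 0, 0, 0, 0, 0, 0, 0, 0, 0, 0, 0, 0, 0, 0, 0, 0, 0, 0, 0, 0, 0, 0, 0, 0, 0, 0, 0, 0, 0, 0], "jaw": 255, "newtons": 25}}

```text
clock: 3.28
position: [0.499, 0.0147, 0.1636]
ee_rot: [0.001, 0.777, 0.629, 0.0]
contact_force: [0.4, -2.1, 1.3]
width: 0.0115
gripper_force: 29.4
```

>>> {"op": "apply_moves", "data": {"steps": [0, 0, 0, 0, 0, 0, 0, 0, 0, 0, 0, 0, 0, 0, 0, 0, 0, 0, 0, 0, 0, 0, 0, 0]}}

```text
clock: 3.78
position: [0.4989, 0.0147, 0.1636]
ee_rot: [0.0, 0.777, 0.629, 0.0]
contact_force: [1.5, -1.9, 3.2]
width: 0.0117
gripper_force: 29.9
```

>>> {"op": "apply_moves", "data": {"steps": [0.05, 0.22, 0.45, 0, 0.1, 0.45, 0.85, 0, 0.16, 0.72, 1.27, 0, 0.22, 1.05, 1.7, 0, 0.22, 1.05, 1.7, 0, 0.22, 1.05, 1.7, 0]}}

```text
clock: 4.28
position: [0.5009, 0.0262, 0.1804]
ee_rot: [-0.0, 0.777, 0.63, 0.0]
contact_force: [3.1, 0.2, -5.8]
width: 0.0116
gripper_force: 30.8
```

```bash
python3 - <<'E'
from h import *
s=get_state();print(s['position'],s['contact_force'],s['moment'],s['width'])
b=cv2.cvtColor(get_image("side"),cv2.COLOR_RGB2BGR)[150:230,215:315]
cv2.imwrite("pics/a3.png",cv2.resize(b,None,fx=6,fy=6,interpolation=cv2.INTER_CUBIC))
# swing plan
h=np.array([.547,.157]); p=s['position'][:2]; print(np.linalg.norm(p-h),np.degrees(np.arctan2(*(p-h)[::-1])))
for a in range(0,29,2):
    t=np.radians(a); M=np.array([[np.cos(t),-np.sin(t)],[np.sin(t),np.cos(t)]]); print(a,((h+M@(p-h)-p)*100).round(2))
E
```

```text
[0.50088444 0.02621415 0.18042046] [ 3.13350639  0.19199275 -5.83706444] [-0.04176616 -0.34183308 -0.31432201] 0.01155691228910901
0.13867798661112393 -109.42283278484048
0 [ 0. -0.]
2 [ 0.46 -0.15]
4 [ 0.92 -0.29]
6 [ 1.39 -0.41]
8 [ 1.87 -0.51]
10 [ 2.34 -0.6 ]
12 [ 2.82 -0.67]
14 [ 3.3  -0.73]
16 [ 3.78 -0.76]
18 [ 4.27 -0.78]
20 [ 4.75 -0.79]
22 [ 5.24 -0.78]
24 [ 5.72 -0.74]
26 [ 6.2 -0.7]
28 [ 6.68 -0.63]
```

View pics/a3.png

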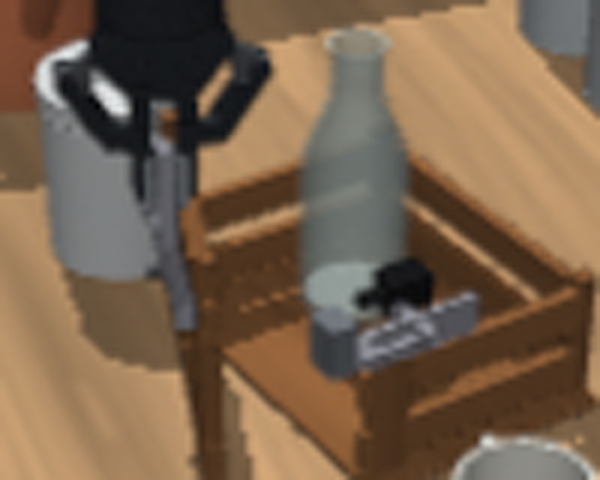

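The bar end rose from about row 212 to row 204 in the side view, with the gate unmoved. The bar is up, so I'll swing.

>>> {"op": "apply_moves", "data": {"steps": [0.46, -0.15, 0, 2, 0.92, -0.29, 0, 4, 1.39, -0.41, 0, 6, 1.87, -0.51, 0, 8, 2.34, -0.6, 0, 10, 2.82, -0.67, 0, 12, 3.3, -0.73, 0, 14, 3.3, -0.73, 0, 14]}}

```text
clock: 5.0
position: [0.5344, 0.0182, 0.1804]
ee_rot: [0.0, 0.694, 0.72, 0.0]
contact_force: [1.7, -0.4, -2.6]
width: 0.0115
gripper_force: 29.3
```

>>> {"op": "apply_moves", "data": {"steps": [0, 0, 0, 0, 0, 0, 0, 0, 0, 0, 0, 0, 0, 0, 0, 0]}}

```text
clock: 5.33
position: [0.5336, 0.0183, 0.1804]
ee_rot: [0.0, 0.695, 0.719, 0.0]
contact_force: [2.5, 0.7, -3.8]
width: 0.0118
gripper_force: 30.6
```

```bash
python3 - <<'E'
from h import *
s=get_state();print(s['position'],s['contact_force'],s['moment'],s['width'])
b=cv2.cvtColor(get_image("side"),cv2.COLOR_RGB2BGR)[150:230,215:315]
cv2.imwrite("pics/a4.png",cv2.resize(b,None,fx=6,fy=6,interpolation=cv2.INTER_CUBIC))
h=np.array([.547,.157]); p=s['position'][:2]; print(np.linalg.norm(p-h),np.degrees(np.arctan2(*(p-h)[::-1])))
E
```

```text
[0.53358024 0.01832155 0.18043721] [ 2.48444491  0.7496377  -3.77341447] [ 0.0161032  -0.31533314 -0.31357436] 0.011790656414519459
0.1393262440331525 -95.52724094694076
```

View pics/a4.png

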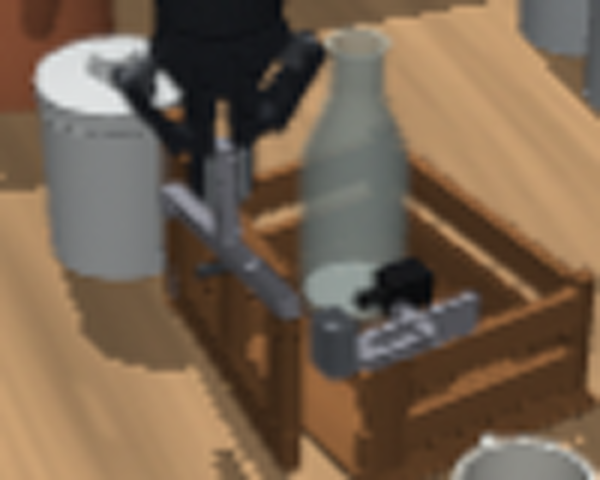

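```bash
cat > f.py <<'E'
from h import *
def avg(n=6):
    F=[]
    for _ in range(n): get_image("side"); s=get_state(); F.append(np.r_[s['contact_force'],s['moment']])
    F=np.array(F); p=s['position']; q=s['ee_rot']
    yaw=np.degrees(2*np.arctan2(q[2],q[1]))-90
    h=np.array([.547,.157]); d=p[:2]-h
    print("pos",p.round(4),"yaw",yaw.round(2),"r,ang",np.linalg.norm(d).round(4),np.degrees(np.arctan2(d[1],d[0])).round(2),"F",F.mean(0).round(2),"sd",F.std(0)[:3].round(2),"w",s['width'].round(4),"t",s['clock'])
if __name__=="__main__": avg()
E
python3 f.py
```

```text
Traceback (most recent call last):
  File "f.py", line 9, in <module>
    if __name__=="__main__": avg()
                             ~~~^^
  File "f.py", line 8, in avg
    print("pos",p.round(4),"yaw",yaw.round(2),"r,ang",np.linalg.norm(d).round(4),np.degrees(np.arctan2(d[1],d[0])).round(2),"F",F.mean(0).round(2),"sd",F.std(0)[:3].round(2),"w",s['width'].round(4),"t",s['clock'])
                                                                                                                                                                                  ^^^^^^^^^^^^^^^^
AttributeError: 'float' object has no attribute 'round'
```

>>> {"op": "apply_moves", "data": {"steps": [0.24, -0.02, 0, 1, 0.49, -0.04, 0, 2, 0.73, -0.05, 0, 3, 0.73, -0.05, 0, 3]}}

```text
clock: 6.02
position: [0.5416, 0.0176, 0.1803]
ee_rot: [0.0, 0.675, 0.738, 0.0]
contact_force: [1.5, 1.0, -3.0]
width: 0.0119
gripper_force: 29.4
```

```bash
python3 f.py
```

```text
Traceback (most recent call last):
  File "f.py", line 9, in <module>
    if __name__=="__main__": avg()
                             ~~~^^
  File "f.py", line 8, in avg
    print("pos",p.round(4),"yaw",yaw.round(2),"r,ang",np.linalg.norm(d).round(4),np.degrees(np.arctan2(d[1],d[0])).round(2),"F",F.mean(0).round(2),"sd",F.std(0)[:3].round(2),"w",s['width'].round(4),"t",s['clock'])
                                                                                                                                                                                  ^^^^^^^^^^^^^^^^
AttributeError: 'float' object has no attribute 'round'
```

```bash
sed -i "s/s\['width'\].round(4)/round(s['width'],4)/; s/n=6/n=5/" f.py; python3 f.py
```

```text
pos [0.541  0.0176 0.1804] yaw 5.02 r,ang 0.1395 -92.45 F [ 2.25  0.24 -3.23  0.02 -0.31 -0.25] sd [0.29 0.55 0.39] w 0.0118 t 6.5667
```

>>> {"op": "apply_moves", "data": {"steps": [0.08, 0, 0, 0.33, 0.16, 0, 0, 0.66, 0.24, 0, 0, 1, 0.24, 0, 0, 1]}}

```text
clock: 6.9
position: [0.5436, 0.0175, 0.1804]
ee_rot: [0.0, 0.669, 0.743, -0.0]
contact_force: [2.1, 0.3, -3.4]
width: 0.0117
gripper_force: 29.9
```

```bash
python3 f.py
```

```text
pos [0.5435 0.0175 0.1804] yaw 6.03 r,ang 0.1395 -91.43 F [ 1.95 -0.01 -2.84 -0.07 -0.27 -0.27] sd [0.51 0.71 0.51] w 0.0112 t 7.15
```

>>> {"op": "apply_moves", "data": {"steps": [0.08, 0, 0, 0.33, 0.16, 0, 0, 0.66, 0.24, 0, 0, 1, 0.24, 0, 0, 1]}}

```text
clock: 7.48
position: [0.546, 0.0174, 0.1804]
ee_rot: [0.0, 0.662, 0.749, -0.0]
contact_force: [2.1, -1.9, -2.5]
width: 0.0114
gripper_force: 30.0
```

```bash
python3 f.py
```

```text
pos [0.5459 0.0175 0.1804] yaw 7.03 r,ang 0.1396 -90.46 F [ 2.16 -1.27 -2.15 -0.27 -0.25 -0.25] sd [0.46 0.37 0.04] w 0.0117 t 7.7333
```

>>> {"op": "apply_moves", "data": {"steps": [0.08, 0, 0, 0.33, 0.16, 0, 0, 0.66, 0.24, 0, 0, 1, 0.24, 0, 0, 1]}}

```text
clock: 8.07
position: [0.5485, 0.0174, 0.1804]
ee_rot: [0.0, 0.656, 0.755, -0.0]
contact_force: [2.8, -2.1, -2.1]
width: 0.0116
gripper_force: 30.0
```

```bash
python3 f.py
```

```text
pos [0.5483 0.0174 0.1804] yaw 8.03 r,ang 0.1396 -89.45 F [ 1.83 -2.26 -1.47 -0.39 -0.27 -0.29] sd [0.28 0.27 0.21] w 0.0115 t 8.3167
```

>>> {"op": "apply_moves", "data": {"steps": [0.08, -0.03, 0, 0.33, 0.16, -0.05, 0, 0.66, 0.24, -0.07, 0, 1, 0.24, -0.07, 0, 1]}}

```text
clock: 8.65
position: [0.5508, 0.0173, 0.1802]
ee_rot: [-0.0, 0.649, 0.761, 0.0]
contact_force: [1.7, -1.5, -2.8]
width: 0.0114
gripper_force: 30.2
```

```bash
python3 f.py
```

```text
pos [0.5506 0.0173 0.1803] yaw 9.02 r,ang 0.1398 -88.52 F [ 2.65  0.07 -2.28 -0.   -0.32 -0.27] sd [0.46 0.35 0.38] w 0.0117 t 8.9
```

>>> {"op": "apply_moves", "data": {"steps": [0.06, 0, 0, 0.25, 0.12, 0, 0, 0.5, 0.18, 0, 0, 0.75, 0.18, 0, 0, 0.75]}}

```text
clock: 9.23
position: [0.5524, 0.0173, 0.1802]
ee_rot: [-0.0, 0.644, 0.765, 0.0]
contact_force: [2.4, 0.9, -2.1]
width: 0.0117
gripper_force: 30.4
```

```bash
python3 f.py
```

```text
pos [0.5524 0.0173 0.1802] yaw 9.77 r,ang 0.1398 -87.79 F [ 2.33  1.47 -2.89  0.3  -0.31 -0.32] sd [0.65 0.3  0.43] w 0.0116 t 9.4833
```

>>> {"op": "apply_moves", "data": {"steps": [0.06, 0.01, 0, 0.25, 0.12, 0.02, 0, 0.5, 0.18, 0.03, 0, 0.75, 0.18, 0.03, 0, 0.75]}}

```text
clock: 9.82
position: [0.5543, 0.0174, 0.1802]
ee_rot: [-0.0, 0.639, 0.769, 0.0]
contact_force: [2.5, 2.0, -3.2]
width: 0.0118
gripper_force: 30.3
```

```bash
python3 f.py
```

```text
pos [0.5542 0.0173 0.1803] yaw 10.53 r,ang 0.1398 -87.04 F [ 2.04  1.67 -3.34  0.33 -0.32 -0.29] sd [0.29 0.52 0.29] w 0.0114 t 10.0667
```

>>> {"op": "apply_moves", "data": {"steps": [0.06, 0, 0, 0.25, 0.12, 0, 0, 0.5, 0.18, 0, 0, 0.75, 0.18, 0, 0, 0.75]}}

```text
clock: 10.4
position: [0.556, 0.0174, 0.1802]
ee_rot: [-0.0, 0.634, 0.773, 0.0]
contact_force: [2.5, 2.7, -3.9]
width: 0.0113
gripper_force: 30.3
```

```bash
python3 f.py
```

```text
pos [0.556  0.0173 0.1803] yaw 11.27 r,ang 0.1399 -86.31 F [ 1.93  2.15 -3.96  0.47 -0.31 -0.29] sd [0.53 0.49 0.39] w 0.0118 t 10.65
```

>>> {"op": "apply_moves", "data": {"steps": [0.06, 0.02, 0, 0.25, 0.12, 0.04, 0, 0.5, 0.18, 0.06, 0, 0.75, 0.18, 0.06, 0, 0.75]}}

```text
clock: 10.98
position: [0.5579, 0.0176, 0.1804]
ee_rot: [0.0, 0.629, 0.777, -0.0]
contact_force: [2.1, 1.7, -3.9]
width: 0.0121
gripper_force: 30.1
```

```bash
python3 f.py
```

```text
pos [0.5578 0.0176 0.1804] yaw 12.03 r,ang 0.1398 -85.55 F [ 2.38  1.24 -3.1   0.18 -0.29 -0.29] sd [0.61 0.81 0.57] w 0.0114 t 11.2333
```

>>> {"op": "apply_moves", "data": {"steps": [0.06, 0.01, 0, 0.25, 0.12, 0.02, 0, 0.5, 0.18, 0.03, 0, 0.75, 0.18, 0.03, 0, 0.75]}}

```text
clock: 11.57
position: [0.5598, 0.0178, 0.1804]
ee_rot: [0.0, 0.624, 0.782, -0.0]
contact_force: [1.8, 0.5, -3.0]
width: 0.0116
gripper_force: 30.0
```

```bash
python3 f.py
```

```text
pos [0.5598 0.0178 0.1804] yaw 12.78 r,ang 0.1397 -84.76 F [ 2.11 -0.74 -2.68 -0.15 -0.27 -0.25] sd [0.34 0.34 0.37] w 0.012 t 11.8167
```

>>> {"op": "apply_moves", "data": {"steps": [0.06, 0.01, 0, 0.25, 0.12, 0.01, 0, 0.5, 0.18, 0.01, 0, 0.75, 0.18, 0.01, 0, 0.75]}}

```text
clock: 12.15
position: [0.5617, 0.018, 0.1804]
ee_rot: [0.0, 0.619, 0.786, -0.0]
contact_force: [1.9, -1.9, -1.3]
width: 0.0118
gripper_force: 30.0
```

```bash
python3 f.py
```

```text
pos [0.5616 0.018  0.1805] yaw 13.53 r,ang 0.1398 -84.02 F [ 2.02 -1.88 -1.9  -0.37 -0.29 -0.25] sd [0.33 0.27 0.37] w 0.0119 t 12.4
```

>>> {"op": "apply_moves", "data": {"steps": [0.06, 0.01, 0, 0.25, 0.12, 0.02, 0, 0.5, 0.12, 0.02, 0, 0.5]}}

```text
clock: 12.65
position: [0.5629, 0.0181, 0.1805]
ee_rot: [0.0, 0.615, 0.788, -0.0]
contact_force: [2.1, -2.8, -0.9]
width: 0.0115
gripper_force: 30.1
```

```bash
python3 f.py; python3 - <<'E'
from h import *
b=cv2.cvtColor(get_image("side"),cv2.COLOR_RGB2BGR)[150:230,215:315]
cv2.imwrite("pics/a5.png",cv2.resize(b,None,fx=6,fy=6,interpolation=cv2.INTER_CUBIC))
E
```

```text
pos [0.5628 0.0182 0.1805] yaw 14.03 r,ang 0.1397 -83.51 F [ 2.12 -2.85 -1.26 -0.58 -0.31 -0.27] sd [0.47 0.46 0.6 ] w 0.0113 t 12.9
```

View pics/a5.png

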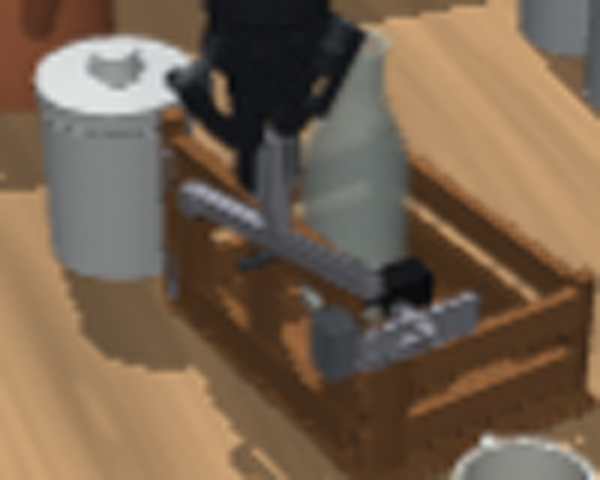

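The gate is nearly home and the bar end at (375,280) is passing above and behind the lip at (335,340). There is still no buffer force, so I'll continue in small steps.

>>> {"op": "apply_moves", "data": {"steps": [0.06, -0.04, 0, 0.25, 0.12, -0.06, 0, 0.5, 0.12, -0.06, 0, 0.5]}}

```text
clock: 13.2
position: [0.5634, 0.018, 0.1802]
ee_rot: [-0.001, 0.612, 0.791, -0.0]
contact_force: [1.4, -1.8, 0.2]
width: 0.0115
gripper_force: 31.8
```

```bash
python3 f.py
```

```text
pos [0.5635 0.018  0.1802] yaw 14.52 r,ang 0.1399 -83.23 F [ 1.12 -1.92 -0.59 -0.29 -0.15 -0.38] sd [0.61 0.33 0.29] w 0.0118 t 13.45
```

>>> {"op": "apply_moves", "data": {"steps": [0.06, 0.01, 0, 0.25, 0.12, 0.02, 0, 0.5, 0.12, 0.02, 0, 0.5]}}

```text
clock: 13.7
position: [0.5646, 0.0181, 0.1802]
ee_rot: [-0.0, 0.609, 0.794, -0.0]
contact_force: [-0.3, -1.6, -0.4]
width: 0.0119
gripper_force: 32.5
```

```bash
python3 f.py
```

```text
pos [0.5647 0.0181 0.1802] yaw 15.03 r,ang 0.14 -82.75 F [-0.53 -1.73 -0.01 -0.26  0.14 -0.39] sd [0.47 0.53 0.54] w 0.0117 t 13.95
```

>>> {"op": "apply_moves", "data": {"steps": [0.06, -0.01, 0, 0.25, 0.12, -0.02, 0, 0.5, 0.12, -0.02, 0, 0.5]}}

```text
clock: 14.2
position: [0.5657, 0.0181, 0.1801]
ee_rot: [-0.001, 0.605, 0.796, -0.0]
contact_force: [-2.1, -1.3, 0.1]
width: 0.0118
gripper_force: 32.9
```

```bash
python3 f.py
```

```text
pos [0.5658 0.0181 0.1801] yaw 15.53 r,ang 0.1401 -82.3 F [-2.44 -1.12 -1.09 -0.    0.37 -0.41] sd [0.58 0.56 0.42] w 0.0117 t 14.45
```

>>> {"op": "apply_moves", "data": {"steps": [0.04, 0, 0, 0.2, 0.08, 0.01, 0, 0.3, 0.08, 0.01, 0, 0.3]}}

```text
clock: 14.7
position: [0.5664, 0.0182, 0.1801]
ee_rot: [-0.001, 0.603, 0.798, -0.0]
contact_force: [-3.7, 0.6, -1.6]
width: 0.0118
gripper_force: 32.6
```

```bash
python3 f.py
```

```text
pos [0.5666 0.0182 0.1801] yaw 15.83 r,ang 0.1402 -81.97 F [-3.43 -0.46 -1.73  0.16  0.57 -0.41] sd [0.6  0.37 0.47] w 0.0118 t 14.95
```

>>> {"op": "apply_moves", "data": {"steps": [0.05, 0, 0, 0.15, 0.1, 0.01, 0, 0.3, 0.1, 0.01, 0, 0.3]}}

```text
clock: 15.2
position: [0.5674, 0.0182, 0.18]
ee_rot: [-0.001, 0.601, 0.799, -0.0]
contact_force: [-5.3, 1.0, -1.1]
width: 0.0115
gripper_force: 32.1
```

```bash
python3 f.py
```

```text
pos [0.5674 0.0182 0.1801] yaw 16.14 r,ang 0.1403 -81.65 F [-5.6   0.93 -1.79  0.24  0.75 -0.39] sd [0.46 0.58 0.44] w 0.0121 t 15.45
```

>>> {"op": "apply_moves", "data": {"steps": [0.04, -0.15, -0.2, 0, 0.08, -0.29, -0.4, 0, 0.12, -0.42, -0.6, 0, 0.16, -0.55, -0.8, 0, 0.16, -0.55, -0.8, 0]}}

```text
clock: 15.87
position: [0.5693, 0.0124, 0.1724]
ee_rot: [-0.0, 0.601, 0.799, -0.0]
contact_force: [-5.7, -0.2, 1.0]
width: 0.0116
gripper_force: 31.4
```

```bash
python3 f.py
```

```text
pos [0.5692 0.0124 0.1725] yaw 16.14 r,ang 0.1463 -81.26 F [-5.18 -0.39  0.32  0.21  0.84 -0.35] sd [0.42 0.46 0.18] w 0.0117 t 16.1167
```

>>> {"op": "apply_moves", "data": {"steps": [0.01, -0.05, -0.09, 0, 0.03, -0.1, -0.18, 0, 0.03, -0.1, -0.18, 0]}}

```text
clock: 16.37
position: [0.5696, 0.0114, 0.1709]
ee_rot: [-0.0, 0.601, 0.799, -0.0]
contact_force: [-5.7, -1.1, 1.6]
width: 0.0117
gripper_force: 31.3
```

```bash
python3 f.py
```

```text
pos [0.5696 0.0114 0.1709] yaw 16.14 r,ang 0.1474 -81.18 F [-5.16 -0.46  1.12  0.26  0.88 -0.35] sd [0.61 0.23 0.31] w 0.0119 t 16.6167
```

>>> {"op": "apply_moves", "data": {"steps": [0.01, -0.05, -0.09, 0, 0.02, -0.09, -0.18, 0, 0.02, -0.09, -0.18, 0]}}

```text
clock: 16.87
position: [0.57, 0.0103, 0.1692]
ee_rot: [0.0, 0.601, 0.799, -0.0]
contact_force: [-6.1, -0.6, 1.4]
width: 0.0119
gripper_force: 31.1
```

```bash
python3 f.py
```

```text
pos [0.57   0.0103 0.1693] yaw 16.14 r,ang 0.1485 -81.11 F [-5.38 -0.92  1.25  0.17  0.85 -0.35] sd [0.55 0.34 0.31] w 0.0115 t 17.1167
```

>>> {"op": "apply_moves", "data": {"steps": [0.01, -0.05, -0.09, 0, 0.02, -0.09, -0.18, 0, 0.02, -0.09, -0.18, 0]}}

```text
clock: 17.37
position: [0.5703, 0.0092, 0.1675]
ee_rot: [0.0, 0.601, 0.799, -0.0]
contact_force: [-4.7, -1.2, 1.1]
width: 0.0113
gripper_force: 31.0
```

```bash
python3 f.py; python3 - <<'E'
from h import *
b=cv2.cvtColor(get_image("side"),cv2.COLOR_RGB2BGR)[150:230,215:315]
cv2.imwrite("pics/a6.png",cv2.resize(b,None,fx=6,fy=6,interpolation=cv2.INTER_CUBIC))
E
```

```text
pos [0.5703 0.0092 0.1675] yaw 16.14 r,ang 0.1496 -81.05 F [-4.84 -1.6   1.25  0.15  0.83 -0.35] sd [0.47 0.41 0.52] w 0.0114 t 17.6167
```

View pics/a6.png

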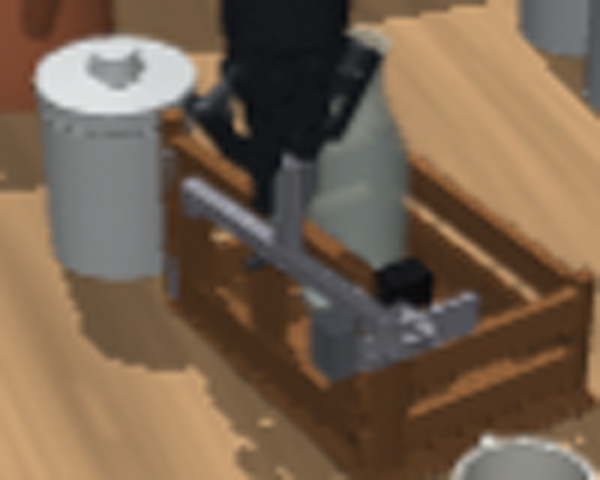

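The bar now runs down behind the lip at (335,340), with no lip load under it. I'll lower it the rest of the way.

>>> {"op": "apply_moves", "data": {"steps": [0.01, -0.05, -0.09, 0, 0.02, -0.09, -0.18, 0, 0.04, -0.15, -0.3, 0, 0.04, -0.15, -0.3, 0]}}

```text
clock: 18.0
position: [0.5707, 0.0075, 0.1645]
ee_rot: [0.001, 0.601, 0.799, -0.0]
contact_force: [-5.7, -1.7, 2.1]
width: 0.0115
gripper_force: 30.9
```

```bash
python3 f.py
```

```text
pos [0.5707 0.0075 0.1646] yaw 16.15 r,ang 0.1513 -80.98 F [-5.1  -1.83  1.7   0.07  0.85 -0.36] sd [0.35 0.46 0.46] w 0.0116 t 18.25
```

>>> {"op": "apply_moves", "data": {"steps": [-0.04, 0, 0, -0.15, -0.08, -0.01, 0, -0.3, -0.08, -0.01, 0, -0.3]}}

```text
clock: 18.5
position: [0.5702, 0.0075, 0.1646]
ee_rot: [0.001, 0.603, 0.798, -0.0]
contact_force: [-4.5, -3.0, 2.2]
width: 0.0115
gripper_force: 30.3
```

```bash
python3 f.py
```

```text
pos [0.5702 0.0075 0.1645] yaw 15.84 r,ang 0.1513 -81.17 F [-4.45 -3.03  2.78 -0.07  0.81 -0.29] sd [0.45 0.68 0.16] w 0.0119 t 18.75
```

>>> {"op": "apply_moves", "data": {"steps": [-0.04, 0, 0, -0.15, -0.08, -0.01, 0, -0.3, -0.08, -0.01, 0, -0.3]}}

```text
clock: 19.0
position: [0.5697, 0.0074, 0.1645]
ee_rot: [0.001, 0.605, 0.796, 0.0]
contact_force: [-3.1, -3.8, 5.0]
width: 0.0118
gripper_force: 30.0
```

```bash
python3 f.py
```

```text
pos [0.5697 0.0073 0.1644] yaw 15.54 r,ang 0.1514 -81.38 F [-3.72 -3.64  3.24 -0.23  0.74 -0.27] sd [0.54 0.37 0.33] w 0.0117 t 19.25
```

>>> {"op": "apply_moves", "data": {"steps": [-0.05, -0.03, 0.03, -0.15, -0.1, -0.05, 0.05, -0.3, -0.1, -0.05, 0.05, -0.3]}}

```text
clock: 19.5
position: [0.5687, 0.0073, 0.1645]
ee_rot: [0.001, 0.607, 0.795, 0.0]
contact_force: [-3.0, -3.2, 1.5]
width: 0.0116
gripper_force: 29.8
```

```bash
python3 f.py
```

```text
pos [0.5686 0.0073 0.1645] yaw 15.23 r,ang 0.1513 -81.79 F [-1.62 -3.28  1.01 -0.35  0.38 -0.28] sd [0.37 0.49 0.16] w 0.012 t 19.75
```

>>> {"op": "apply_moves", "data": {"steps": [-0.05, -0.01, 0, -0.15, -0.1, -0.02, 0, -0.3, -0.1, -0.02, 0, -0.3]}}

```text
clock: 20.0
position: [0.5684, 0.0073, 0.1645]
ee_rot: [0.001, 0.609, 0.793, 0.001]
contact_force: [2.7, -2.7, -0.6]
width: 0.0114
gripper_force: 28.9
```

```bash
python3 f.py
```

```text
pos [0.5684 0.0073 0.1646] yaw 14.93 r,ang 0.1512 -81.88 F [ 3.88 -3.1  -1.52 -0.37 -0.33 -0.15] sd [0.28 0.29 0.52] w 0.0118 t 20.25
```

The force flipped sign with almost no travel, so the bar is seated against the lip. I'll release and rise.

>>> {"op": "apply_moves", "data": {"steps": [0, 0, 0, 0, 0, 0, 0, 0, 0, 0, 0, 0, 0, 0, 0, 0, 0, 0, 0, 0, 0, 0, 0, 0], "jaw": 120}}

```text
clock: 20.75
position: [0.5669, 0.0076, 0.1644]
ee_rot: [-0.0, 0.609, 0.793, 0.0]
contact_force: [0.4, 0.1, 0.2]
width: 0.0453
gripper_force: 0.0
```

>>> {"op": "apply_moves", "data": {"steps": [0, 0, 1.5, 0, 0, 0, 3, 0, 0, 0, 5, 0, 0, 0, 8, 0, 0, 0, 11, 0, -2, 0, 13, 0, -5, 0, 14, 0, -8, 0, 14, 0]}}

```text
clock: 21.42
position: [0.488, 0.0072, 0.3071]
ee_rot: [0.002, 0.609, 0.793, 0.001]
contact_force: [0.1, 0.9, -1.0]
width: 0.0451
gripper_force: 0.0
```

>>> {"op": "apply_moves", "data": {"steps": [-4, 0, 0, 0, -8, 0, 0, 0, -12, 0, 0, 0, -12, 0, 0, 0]}}

```text
clock: 21.75
position: [0.3591, 0.0083, 0.3043]
ee_rot: [-0.002, 0.609, 0.793, -0.001]
contact_force: [0.5, -0.7, -0.7]
width: 0.0453
gripper_force: 0.0
```

```bash
python3 - <<'E'
from h import *
a=cv2.cvtColor(get_image("top"),cv2.COLOR_RGB2BGR)[120:210,190:290];b=cv2.cvtColor(get_image("side"),cv2.COLOR_RGB2BGR)[140:230,215:315]
cv2.imwrite("pics/a7.png",cv2.resize(np.hstack([a,b]),None,fx=4,fy=4,interpolation=cv2.INTER_CUBIC))
E
```

```text
(no output)
```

View pics/a7.png

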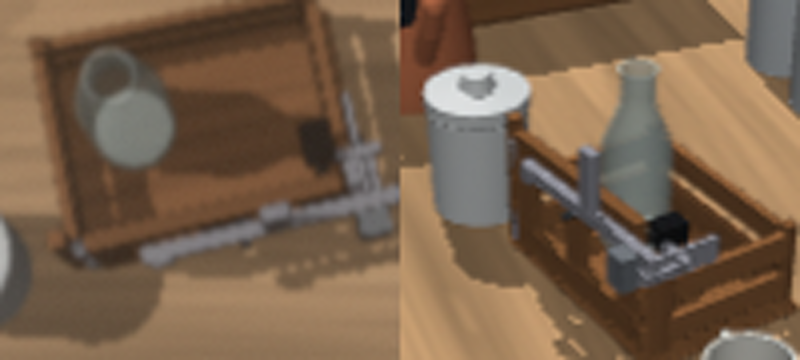

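The gate is shut and the bar lies behind the lip (top crop around (370,210), side around (625,260)). The bottle is upright and the arm is clear.

```bash
python3 -c "
from rig import *
print(sign_off())"
```

```text
the job is handed in; nothing more can be done
None
```

The gate is shut with the latch bar down behind the lip and the bottle still upright, and I've handed the job in at about 22 s of the 67 s allowed; sign-off gave no verdict.

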